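Nest a lamp housing open side down and lock it with its pin

TASK

Turn the white lampholder housing over and set it open side down over the pillar, fully home and flat in the pocket of the metal nest; either way round lengthwise will do. Then take the lock pin from its rack and push it down through the hole in the housing and into the pillar until its head rests on the housing. Let go, and leave the other things on the bench where they are.

Things in the scene. Friction and masses are not known exactly. Their poses are not given: they have to be found in the camera images.
- housing: White plastic lampholder housing, 110 g: hollow box 60 (own x) x 40 (y) x 50 mm tall (z), walls 3 mm, open on one 60 x 40 side; the other is the closed face, 4 mm thick, with a central 14 mm hole. A grey disc on one 40 x 50 end is only for looks. Origin: centre of the closed face's outside; z points to the open side, up at the start, down when nested. It also stands stably on an end.
- nest: Metal nest, fixed. Origin: centre of underside, x along the pocket. Base 130 x 104 x 10 mm, its top is the pocket floor. Pocket 64 (x) x 44 mm (y), bounded by 12 mm high walls (tops at 22 mm): one across each x end, and 12 mm long tabs at the corners of the long sides, which are open for 40 mm between. With the housing home its closed face is on top, 60 mm above the bench.
- nest_hole (a point): Mouth of the pin hole, 11 mm in diameter and 38 mm deep, in the top of the square pillar (24 x 24 mm, top 48 mm above the bench) that stands in the middle of the nest. The housing goes over this pillar. Axes as the nest.
- pin: Steel lock pin, upright in the rack's middle hole: shank 8 mm in diameter, 38 mm long, foot chamfered; then a plain round head 20 mm in diameter, 24 mm tall. Origin: foot of the shank; z points up to the head, whose underside is at z = 38 mm. When home, its head resting on the housing, its foot is 22 mm above the bench.
- rack: Black block 40 (x) x 110 (y) x 40 mm tall, fixed, with three upright 10 mm holes along y, 36 mm apart; the pin is in the middle one, its head resting on the block; the others are empty. Origin: centre of underside.
- endcap_a: Bystander: white round tube end cap, 28 mm across, 18 mm tall, with two small brass pins on top. Origin: centre of its underside.
- endcap_b: Bystander: another such end cap.
- endcap_c: Bystander: a third such end cap.
- screwdriver: Bystander: screwdriver lying on the bench. Origin: near its middle.
- wrench: Bystander: wrench lying on the bench. Origin: near its middle.
Things that resemble listed ones, but are neither listed nor needed, are in the scene too. Leave any blue or green look-alike of the housing alone. Of the things that look like the nest, take the one that is farthest to the robot's left at the start.

How it is judged:
By the outcome, as a careful person would: the job done as asked, in the order asked, and still so for the second after the job is handed in, with the robot touching nothing.
It also fails if it takes over 72 s, if anything falls off the work surface, if the arm or the gripper's body presses on something with over 40 N, if the wrist force passes 120 N, or if a joint passes its speed limit or range.

ROBOT

A 7-joint arm with a two-finger parallel gripper is mounted at the origin on the work surface. World frame = base frame: x ahead of the robot, y to its left, z up, the work surface at z = 0. Lengths are in m, angles in degrees, forces in N, time in s.
With the tool pointing down it reaches from about 0.35 to 0.775 m from the base axis. Payload 3.1 kg.
Tool frame: the origin (TCP) lies on the centre line of the jaws, within the pads' length; the fingertips stand 17 mm ahead of it and the grasp point (between the pads) lies 2 mm behind it (robot.tip_reach is the distance from the TCP to the fingertips, in m); z points along the fingers, y is the line along which they close (so a half turn about z gives the same grasp; the last joint's range is limited). The gripper opens to 85 mm and grips with 20 to 120 N. Pads are 22 mm wide; open, the fingers measure 114 mm over their backs; the gripper's body (76 mm by 85 mm) begins 54 mm behind the grasp point. The pads swing forward as they close: fully open they stand 13 mm farther back than shut.
Start: joints at [-68.509, 17.813, 0.802, 86.603, -0.252, 75.585, -1.558], TCP at [0.223, 0.503, 0.213] pointing down, gripper open.
Joint ranges: [-154.91, 154.91], [-16.99, 109.72], [-72.82, 74.43], [7.12, 147.25], [-82.49, 262.49], [11.32, 116.49], [-174.64, 174.64]. Speed limits (degrees/s): [159.86, 159.86, 180, 180, 180, 180, 180].

INTERFACE

Orientations are given as [roll, pitch, yaw] about the fixed x, y, z axes, in that order (R = Rz(yaw) Ry(pitch) Rx(roll)).
In Python, from station import robot, fingers, vision, workorder, recognise gives the robot as it stands. Calls block until the motion is done:
- robot.move_to(position, orientation): joint-space move of the TCP to a pose.
- robot.line_to(position, orientation=None, velocity=0.15, f_stop=None): straight line of the TCP; orientation=None keeps the orientation; velocity is the mean speed in m/s. With f_stop (N) it stops when the force on the tool has changed by that much, and returns True; else False.
- robot.move_j(angles): joint-space move.
- fingers.gripper_to(opening, force=None): opening from 0.0 (shut) to 1.0 (fully open); force is the grip in N (None keeps the last); returns when the fingers have stopped.
- robot.pause(seconds).
- robot.inverse_kinematics(position, orientation): joint angles nearest the present ones, or None.
- vision.grab_frame(name): name is "side" or "top"; returns the picture (480x640x3 uint8, red, green, blue); there is no depth.
- vision.calibration(name): a dict with "mtx" (3x3 intrinsics, pixels), "extrinsics" (4x4, takes a point from world to camera coordinates). Camera axes: x right, y up, looking along -z (the intrinsics and any distortion apply to the point x, -y, -z); pixel columns grow to the right and rows downward; lengths in m; the calibration is good to about 2 mm. A picture is of the moment at which its call begins. calibration takes no time and is no camera call.
A pose or a line that the arm cannot do raises robot.PlanningError and nothing moves.
- workorder.close_job(): hands the job in; it is judged then, once.
Trained networks look in the newest picture that a camera, given by its name, has taken for a name from the list of things; names that differ only in an ending like _2 or _b are one class to them, and where a whole thing is asked for, a point or a joint stands for the part that bears it (a point fixed in the world has none). Each returns a list of dicts, best first, with "p" (0 to 1); they miss things now and then, are a little off and sometimes report something else, mostly with a low value. They report only what shows in the picture. A call takes as long as a camera call. They do not tell look-alikes from the thing itself.
- recognise(label, camera): "rect" ([centre column, centre row, width, height] in pixels, round what is visible of it).
Readings, each from a call of its own:
- robot.current_time_s(): time.
- robot.current_joint_positions(): joint angles.
- robot.current_dq(): joint speeds.
- robot.current_joint_torque(): joint torques, N m.
- robot.current_tool_pos(): TCP position.
- robot.current_eef_rot(): TCP orientation.
- robot.current_contact_force(): force on the tool from outside, world axes, zero at the start.
- robot.current_torque(): the same for the moment, N m.
- robot.current_finger_gap(): opening from 0.0 (shut) to 1.0 (fully open).
- robot.current_gripper_force(): force on a finger pad.
Only numpy, scipy, OpenCV 4.12 (cv2) and the standard library are available. Lean on these libraries where they do the work, as an engineer would, in place of code of your own. Each camera call takes 0.05 s, during which the arm holds its last target. There are 200 camera calls.

## Working session

There is one attempt and no reset: what is moved stays moved. The work goes in short steps, each a Python script; the robot and the scene stay as the last script left them, time stands still between calls to the robot, and variables do not carry over. Pictures are saved under pics/ and viewed, at most 10 in all, crops included, and the job is handed in when it is done.

```bash
mkdir -p pics; ls; python3 - <<'E'
from station import robot, fingers, vision, workorder, recognise
import cv2,numpy as np
for c in ("top","side"):
    im=vision.grab_frame(c); cv2.imwrite(f"pics/{c}0.png",im[:,:,::-1])
    k=vision.calibration(c); print(c,{a:np.round(b,4).tolist() if not isinstance(b,str) else b for a,b in k.items()})
    for l in ("housing","nest","pin","rack","nest_hole","endcap_a"):
        print(l,[(np.round(d["rect"]).tolist(),round(d["p"],2)) for d in recognise(l,c)])
print(robot.current_time_s())
E
```

```text
pics
top {'mtx': [[477.2008, 0.0, 317.0561], [0.0, 477.2008, 230.7583], [0.0, 0.0, 1.0]], 'extrinsics': [[-0.0289, -0.9989, 0.0377, -0.0202], [0.992, -0.0241, 0.1237, -0.5416], [-0.1226, 0.041, 0.9916, -0.8409], [0.0, 0.0, 0.0, 1.0]]}
housing [([287.0, 236.0, 26.0, 38.0], 0.91), ([348.0, 244.0, 32.0, 27.0], 0.84), ([228.0, 256.0, 30.0, 35.0], 0.73)]
nest [([334.0, 328.0, 77.0, 91.0], 0.89), ([159.0, 274.0, 63.0, 76.0], 0.81)]
pin [([443.0, 241.0, 13.0, 16.0], 0.71)]
rack [([440.0, 240.0, 67.0, 41.0], 0.76)]
nest_hole [([336.0, 329.0, 82.0, 88.0], 0.87), ([161.0, 274.0, 69.0, 79.0], 0.57)]
endcap_a [([258.0, 318.0, 19.0, 21.0], 0.77), ([369.0, 136.0, 15.0, 16.0], 0.76), ([434.0, 160.0, 16.0, 15.0], 0.62)]
side {'mtx': [[557.2638, 0.0, 319.2647], [0.0, 557.2638, 232.7524], [0.0, 0.0, 1.0]], 'extrinsics': [[0.9993, -0.0373, 0.0046, -0.5284], [0.0182, 0.587, 0.8094, -0.0429], [-0.0329, -0.8087, 0.5873, -1.126], [0.0, 0.0, 0.0, 1.0]]}
housing [([313.0, 269.0, 29.0, 38.0], 0.96), ([304.0, 206.0, 30.0, 32.0], 0.78), ([291.0, 182.0, 61.0, 32.0], 0.64), ([322.0, 231.0, 29.0, 32.0], 0.56)]
nest [([291.0, 181.0, 59.0, 29.0], 0.91), ([236.0, 270.0, 76.0, 52.0], 0.61)]
pin [([319.0, 321.0, 10.0, 19.0], 0.55)]
rack [([320.0, 338.0, 46.0, 68.0], 0.59)]
nest_hole [([236.0, 270.0, 78.0, 49.0], 0.83), ([291.0, 182.0, 56.0, 37.0], 0.59)]
endcap_a [([428.0, 289.0, 17.0, 16.0], 0.67), ([418.0, 338.0, 16.0, 19.0], 0.52), ([253.0, 226.0, 11.0, 14.0], 0.5)]
0.7
```

View pics/top0.png

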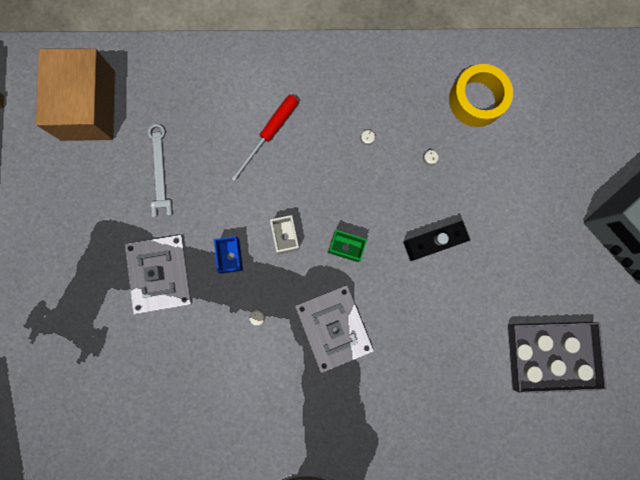

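View pics/side0.png

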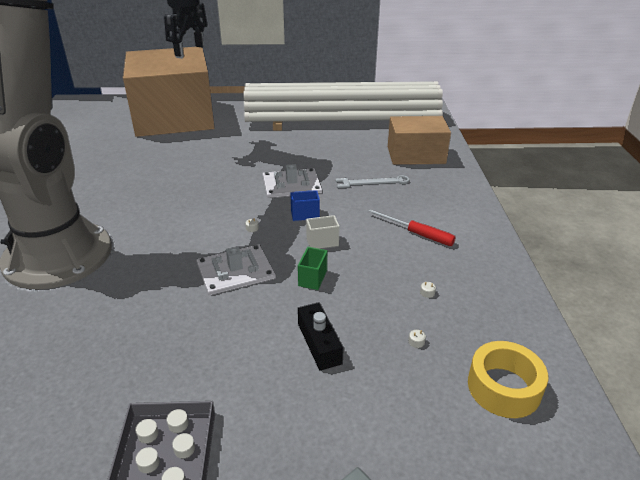

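The nest-like things are at top-view pixels (158,274) and (334,328). Image left is +y, the robot's left, so the nest at (158,274) is the one meant. The housing-like things are white (285,234), blue (228,255) and green (348,244), so I want the white one. I'll confirm both in an enlarged crop.

```bash
python3 - <<'E'
import cv2,numpy as np
t=cv2.imread("pics/top0.png");s=cv2.imread("pics/side0.png")
def tile(im,c,r,w,h,k,W,H):
    p=cv2.resize(im[r:r+h,c:c+w],None,fx=k,fy=k,interpolation=cv2.INTER_CUBIC)
    for i in range(0,w,10): cv2.putText(p,str(c+i),(i*k,8),0,.3,(0,0,255)); cv2.line(p,(i*k,0),(i*k,4),(0,0,255))
    for i in range(10,h,10): cv2.putText(p,str(r+i),(0,i*k+3),0,.3,(0,0,255)); cv2.line(p,(0,i*k),(4,i*k),(0,0,255))
    o=np.zeros((H,W,3),np.uint8);o[:p.shape[0],:p.shape[1]]=p[:H,:W];return o
A=tile(t,120,228,75,92,6,450,552)
B=np.vstack([tile(s,258,158,70,45,5,350,276),tile(t,265,210,40,46,6,350,276)])
cv2.imwrite("pics/c1.png",np.hstack([A,B]))
A=np.hstack([tile(s,298,205,50,50,8,400,400),tile(t,400,210,75,55,5,400,400)])
cv2.imwrite("pics/c2.png",A)
E
```

```text
(no output)
```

View pics/c1.png

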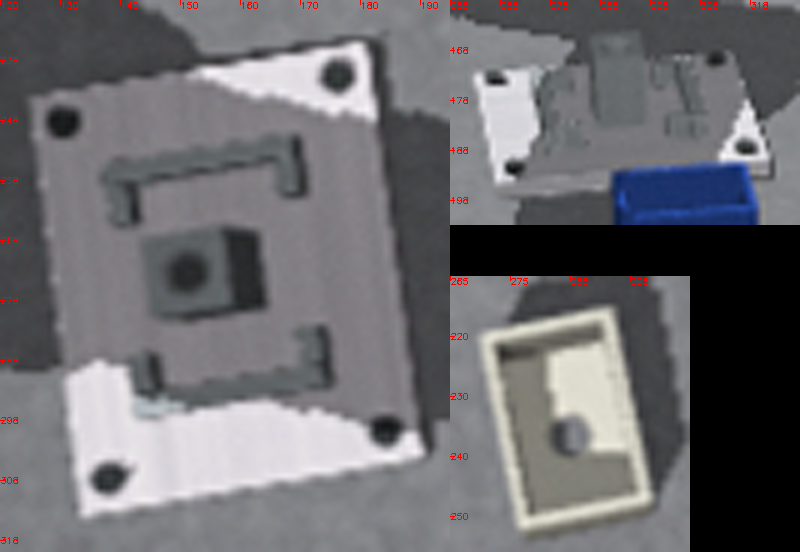

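View pics/c2.png

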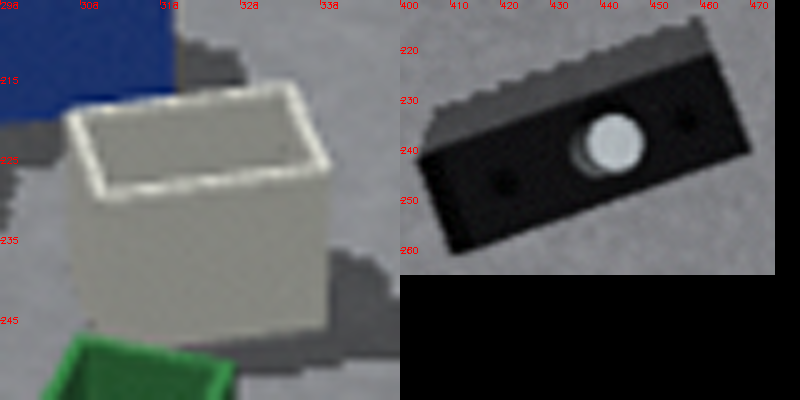

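c1 confirms the targets. The left nest's base-top corners are near (124.6,243.8), (181.2,234.3), (190.4,303.4) and (133.3,313.8), with its pillar hole at (150.8,273). The white housing is open side up, with its rim centred near (284,233). c2 shows the pin head at about (442,239). Next I fit the poses from both cameras and check IK.

```bash
cat > h.py <<'E'
from station import robot, fingers, vision, workorder, recognise
import cv2,numpy as np
from scipy.optimize import least_squares
from scipy.spatial.transform import Rotation as R
def proj(P,c):
    k=vision.calibration(c);E=np.array(k["extrinsics"]);P=np.atleast_2d(P)
    q=P@E[:3,:3].T+E[:3,3];q=q*[1,-1,-1]
    uv=q@np.array(k["mtx"]).T;return uv[:,:2]/uv[:,2:]
def fit(L,obs,x0):
    "L local pts; obs {cam:[(i,u,v)]}; fit x,y,yaw"
    def r(p):
        c,s=np.cos(p[2]),np.sin(p[2]);W=np.c_[L[:,0]*c-L[:,1]*s+p[0],L[:,0]*s+L[:,1]*c+p[1],L[:,2]]
        return np.concatenate([(proj(W[[o[0] for o in ob]],cam)-np.array([o[1:] for o in ob])).ravel() for cam,ob in obs.items()])
    s=least_squares(r,x0,loss="soft_l1");return s.x,np.round(r(s.x).reshape(-1,2),1)
def tool(phi,yaw,flip=0):
    "tool pointing down tilted outward by phi deg (heading yaw), jaws across heading"
    y=np.radians(yaw);p=np.radians(phi);h=np.array([np.cos(y),np.sin(y),0]);u=np.array([0,0,1.])
    z=np.sin(p)*h-np.cos(p)*u; yy=np.array([-h[1],h[0],0])*(-1 if flip else 1)
    M=np.c_[np.cross(yy,z),yy,z];return R.from_matrix(M)
def rpy(r): return r.as_euler("xyz",degrees=True)
def pose(g,phi,yaw,flip=0):
    r=tool(phi,yaw,flip); return np.array(g)+r.apply([0,0,.002]),rpy(r)
E
cat > m.py <<'E'
from h import *
def T(pts,k,c,r): return [(i,(x+.5)/k-.5+c,(y+.5)/k-.5+r) for i,x,y in pts]
a,b,z=.065,.052,.01
N=np.array([[a,b,z],[a,-b,z],[-a,-b,z],[-a,b,z],[0,0,.048]])
for nm,ob in dict(both={"top":T([(0,30,97),(1,370,40),(2,425,455),(3,82,517),(4,187,272)],6,120,228),"side":T([(3,27,75),(2,47,187),(1,320,160),(0,285,55)],5,258,158)}).items(): pass
sd=T([(0,285,55),(3,27,75),(2,47,187),(1,320,160)],5,258,158)
tp=ob["top"]
H=np.array([[.03,.02,.05],[.03,-.02,.05],[-.03,-.02,.05],[-.03,.02,.05]])
ht=T([(0,32,61),(1,162,33),(2,201,221),(3,71,254)],6,265,210)
hs=T([(3,68,112),(0,292,83),(1,328,165),(2,103,197)],8,298,205)
for n,L,t,s,x0 in(("nest",N,tp,sd,[.45,.3,0]),("house",H,ht,hs,[.5,.05,0])):
    for o in ({"top":t},{"side":s},{"top":t,"side":s}):
        x,r=fit(L,o,x0);print(n,list(o),np.round(x[:2]*1000,1),round(np.degrees(x[2]),2),r.tolist())
E
cat >> m.py <<'E'
# rack top outline + pin head
K=np.array([[-.02,.055,.04],[.02,.055,.04],[.02,-.055,.04],[-.02,-.055,.04],[0,0,.064]])
t=T([(1,18,155),(2,315,52),(3,350,152),(0,60,253),(4,214,142)],5,400,210)
t=[(i,u,v) for i,u,v in t]
x,r=fit(K,{"top":t},[.5,-.25,.3]);print("rack",np.round(x,4),r.tolist())
print(proj([[.5,.05,.05]],"top"))
E
python3 m.py
```

```text
nest ['top'] [471.7 260.7] 8.11 [[-0.1, -0.2], [-0.4, 0.0], [0.1, 0.4], [0.1, -0.0], [0.3, -0.1]]
nest ['side'] [471.7 256.9] 7.77 [[0.1, -0.2], [-0.3, 0.1], [-0.2, -0.2], [0.4, 0.3]]
nest ['top', 'side'] [471.7 260.4] 8.02 [[0.2, -0.3], [-0.2, 0.1], [0.2, 0.5], [0.2, -0.1], [0.5, -0.1], [-0.1, -1.0], [-0.3, -0.6], [-0.0, -1.0], [0.4, -0.5]]
house ['top'] [535.8  25.5] 10.72 [[-0.3, -0.4], [-0.1, -0.3], [0.3, 0.8], [0.1, -0.0]]
house ['side'] [535.8  25.3] 11.46 [[-0.2, -0.2], [0.0, -0.3], [0.6, 0.2], [-0.3, 0.2]]
house ['top', 'side'] [535.8  25.5] 10.94 [[-0.3, -0.3], [-0.2, -0.3], [0.4, 0.7], [0.2, 0.0], [-0.2, -0.3], [0.1, -0.3], [0.5, 0.3], [-0.4, 0.1]]
rack [ 0.5178 -0.2551  0.3103] [[2.8, -1.1], [-1.3, 0.0], [-0.4, 0.4], [2.1, -0.1], [-0.9, 0.5]]
[[270.66621276 253.5283918 ]]
```

```bash
python3 - <<'E'
from h import *
def chk(g,yaw):
    for f in (0,1):
        print(yaw,f,{phi:(lambda q: None if q is None else np.round(q).astype(int).tolist())(robot.inverse_kinematics(*pose(g,phi,yaw,f))) for phi in (-40,-30,-20,-10,0,50,60,70)})
chk([.5358,.0255,.035],11); chk([.5358,.0255,.15],11); chk([.4717,.2604,.045],8); chk([.4717,.2604,.13],8)
# pin head centre from pixel
uv=np.array([(214.5)/5-.5+400,(142.5)/5-.5+210])
print(least_squares(lambda p:(proj([[p[0],p[1],.064]],"top")-uv).ravel(),[.5,-.25]).x, uv)
E
```

```text
11 0 {-40: [-13, 58, 15, 58, -6, 105, 101], -30: [-15, 50, 17, 70, -7, 92, 102], -20: [-17, 41, 18, 81, -8, 79, 103], -10: [-18, 34, 19, 92, -10, 66, 104], 0: [-20, 27, 21, 103, -12, 52, 107], 50: None, 60: None, 70: None}
11 1 {-40: [-23, 62, 39, 58, -22, 107, -68], -30: [-26, 54, 39, 70, -21, 94, -67], -20: [-29, 45, 38, 82, -21, 81, -67], -10: [-30, 37, 38, 93, -21, 68, -66], 0: [-32, 30, 37, 103, -22, 54, -65], 50: None, 60: None, 70: None}
11 0 {-40: [-13, 53, 16, 52, -5, 116, 101], -30: [-15, 44, 18, 63, -7, 104, 102], -20: [-18, 35, 20, 74, -7, 92, 103], -10: [-20, 27, 22, 85, -8, 79, 103], 0: [-24, 20, 25, 95, -9, 67, 104], 50: [-57, -6, 59, 144, 214, 12, -111], 60: None, 70: None}
11 1 {-40: [-11, 52, 11, 52, -3, 116, -80], -30: [-26, 48, 41, 64, -19, 106, -68], -20: [-29, 39, 41, 75, -18, 93, -68], -10: [-32, 30, 40, 85, -16, 81, -69], 0: [-34, 22, 40, 96, -15, 68, -70], 50: [-57, -6, 59, 144, 214, 12, 69], 60: None, 70: None}
8 0 {-40: [-28, 56, 8, 59, -15, 105, 79], -30: [-30, 48, 9, 70, -13, 92, 79], -20: [-31, 40, 8, 81, -11, 79, 78], -10: [-33, 32, 7, 91, -8, 66, 75], 
[... 323 characters left out ...]
 102, -17, 55, -98], 50: [-27, 24, -31, 142, 117, 50, 117], 60: [-24, 39, -41, 146, 124, 78, 108], 70: None}
8 0 {-40: [-28, 52, 10, 55, -16, 113, 78], -30: [-30, 43, 9, 66, -13, 101, 78], -20: [-32, 35, 9, 76, -10, 89, 76], -10: [-34, 27, 8, 86, -7, 76, 74], 0: [-37, 20, 8, 96, -3, 64, 70], 50: [-63, 6, 10, 140, 99, 32, -44], 60: [-69, 13, 10, 146, 116, 47, -70], 70: None}
8 1 {-40: [-38, 55, 32, 56, -28, 116, -93], -30: [-43, 47, 35, 67, -27, 104, -91], -20: [-47, 38, 34, 77, -23, 91, -93], -10: [-51, 30, 33, 87, -18, 78, -96], 0: [-55, 22, 32, 97, -13, 65, -101], 50: [-112, 10, 65, 141, 102, 23, 132], 60: [-51, 13, -10, 145, 115, 51, 113], 70: None}
[ 0.51870422 -0.25673903] [442.4 238. ]
```

```bash
python3 - <<'E'
from h import *
for nm,g,yaws in (("house",[.5358,.0255,.035],[11,101,191,281]),("mid",[.5,.0,.04],range(0,360,30)),("mid_far",[.6,.05,.04],range(0,360,30)),("nest",[.4717,.2604,.045],[8,98,188,278]),("nesthi",[.4717,.2604,.13],[8,98,188,278])):
  for y in yaws:
    o=[]
    for f in (0,1):
        qs={phi:robot.inverse_kinematics(*pose(g,phi,y,f)) for phi in (30,45,60,75)}
        o.append([f"{p}:{int(q[6])}" for p,q in qs.items() if q is not None])
    print(nm,y,*o)
E
```

```text
house 11 ['30:170', '45:-38'] ['30:-16', '45:141']
house 101 ['30:-112', '45:-106', '60:-108', '75:-112'] ['30:59', '45:68', '60:70', '75:67']
house 191 ['30:-67', '45:-68'] ['30:101', '45:100']
house 281 ['30:-21', '45:-35', '60:-46', '75:-53'] ['30:144', '45:129', '60:119', '75:112']
mid 0 ['30:16'] ['30:-16']
mid 30 ['30:124', '45:-107', '60:-45', '75:-13'] ['30:21', '45:72', '60:134', '75:166']
mid 60 ['30:-134', '45:-118', '60:-106', '75:-97'] ['30:44', '45:60', '60:72', '75:82']
mid 90 ['30:-115', '45:-105', '60:-102', '75:-103'] ['30:61', '45:70', '60:75', '75:76']
mid 120 ['30:-97', '45:-93', '60:-104', '75:-118'] ['30:73', '45:78', '60:76', '75:61']
mid 150 ['30:-78', '45:-83'] ['30:85', '45:85']
mid 180 ['30:-71', '45:-71'] ['30:99', '45:97']
mid 210 ['30:-54', '45:-55'] ['30:113', '45:111']
mid 240 ['30:-38', '45:-43', '60:-46', '75:-46'] ['30:127', '45:121', '60:118', '75:117']
mid 270 ['30:-26', '45:-37', '60:-46', '75:-52'] ['30:139', '45:126', '60:117', '75:119']
mid 300 ['30:-16', '45:-42', '60:-59', '75:-71'] ['30:152', '45:127', '60:110', '75:99']
mid 330 ['30:0', '
[... 907 characters left out ...]
2']
mid_far 330 ['30:13', '45:-44', '60:-81', '75:-97'] ['30:174', '45:133', '60:106', '75:90']
nest 8 ['30:13', '45:-66', '60:-88', '75:-92'] ['30:-160', '45:116', '60:107', '75:78']
nest 98 ['30:-132', '45:-118', '60:-111', '75:-105'] ['30:34', '45:52', '60:66', '75:74']
nest 188 ['30:-89', '45:-91'] ['30:79', '45:78']
nest 278 ['30:-39', '45:-45', '60:-48', '75:-48'] ['30:126', '45:120', '60:131', '75:120']
nesthi 8 ['30:30', '45:-26', '60:-69'] ['30:-150', '45:153', '60:113']
nesthi 98 ['30:170', '45:-127', '60:-118', '75:-111'] ['30:26', '45:44', '60:58', '75:67']
nesthi 188 ['30:-91'] ['30:77']
nesthi 278 ['30:-37', '45:-42', '60:-44', '75:-45'] ['30:130', '45:124', '60:134', '75:132']
```

Tangential headings tilt well, so the plan is to grip across the 60 mm length and turn it in two quarter turns about own x, with a regrip while it lies on its long side. First quarter turn:

```bash
cat >> h.py <<'E'
NEST=np.array([.4717,.2604]);NY=8.0
def cart(g,r): return np.array(g)+r.apply([0,0,.002]),rpy(r)
def st(m): print(m,round(robot.current_time_s(),2),np.round(robot.current_tool_pos(),4),"gap",round(robot.current_finger_gap(),3),"F",np.round(robot.current_contact_force(),1),flush=True)
E
python3 - <<'E'
from h import *
H=np.array([.5358,.0255,0]);psi=10.9;RH=R.from_euler("z",psi,degrees=True);Y=psi-90
gl=np.array([0,-.008,.030])
r1=tool(-30,Y);r2=tool(60,Y);D=r2*r1.inv();RH2=D*RH
g1=H+RH.apply(gl);back=lambda r,d:r.apply([0,0,-d])
mid=np.array([.62,0.0,0])         # grasp point xy at the laying down
g2=mid+[0,0,.020+.008+.002]
seq=[(g1+back(r1,.12),r1),(g1,r1),(g1+[0,0,.12],r1),(g2+[0,0,.10],r2),(g2,r2),(g2+back(r2,.09),r2)]
for s in seq: assert robot.inverse_kinematics(*cart(*s)) is not None,s
robot.move_to(*cart(*seq[0]));fingers.gripper_to(1.0);st("hover")
robot.line_to(*cart(*seq[1]),velocity=.12,f_stop=8);st("at")
fingers.gripper_to(0,force=40);st("grip")
robot.line_to(*cart(*seq[2]),velocity=.15);st("lift")
robot.move_to(*cart(*seq[3]));st("over")
t=vision.grab_frame("side");cv2.imwrite("pics/s1.png",t[:,:,::-1])
low=(g2-[0,0,.008],r2)
print(robot.line_to(*cart(*low),velocity=.05,f_stop=5));st("down")
fingers.gripper_to(1.0);robot.line_to(*cart(*seq[5]),velocity=.12);st("off")
s=vision.grab_frame("side");cv2.imwrite("pics/s2.png",s[:,:,::-1])
t=vision.grab_frame("top");cv2.imwrite("pics/t2.png",t[:,:,::-1])
k=lambda p,w:cv2.resize(p,w,interpolation=cv2.INTER_CUBIC)
cv2.imwrite("pics/c3.png",np.hstack([k(s[140:260,300:420],(400,400)),k(t[120:280,240:400],(400,400))])[:,:,::-1])
E
```

```text
hover 3.26 [ 0.5486 -0.0394  0.1323] gap 1.002 F [ 0.2 -0.9  0.2]
at 4.41 [0.5378 0.0177 0.0289] gap 0.998 F [-0.4  0.3  0.1]
grip 5.14 [0.5472 0.0145 0.036 ] gap 0.184 F [10.2 -7.1 23.2]
lift 6.09 [0.5365 0.0191 0.1472] gap -0.003 F [-0.5  0.2 -0.4]
over 7.18 [ 0.619  -0.0042  0.1292] gap 0.001 F [-0.2 -0.8  0. ]
False
down 9.54 [ 0.6204 -0.0017  0.0213] gap -0.002 F [-0.3  0.4 -0.2]
off 11.26 [0.605  0.0738 0.0737] gap 1.0 F [ 0.1 -0.8 -0. ]
```

View pics/c3.png

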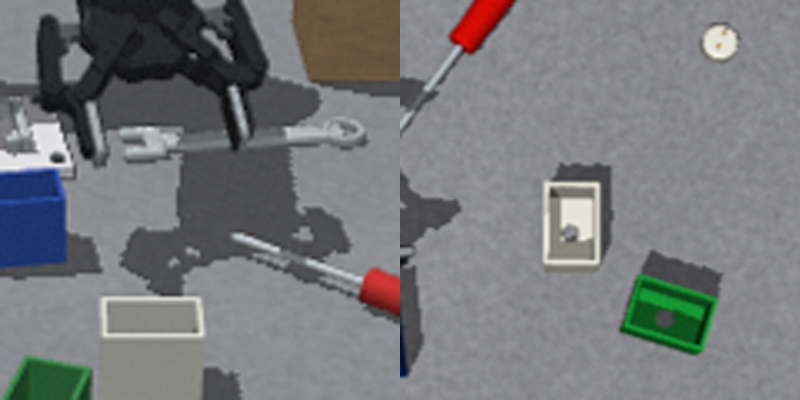

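The grip slipped. The pads' forward swing at 60 mm opening shoved the box, and it is now upright (open side up) at about top pixel (309,210), moved but fine. I'll re-measure it and switch to gripping across the 40 mm width, where there is less swing, standing it on an end as the intermediate step.

```bash
python3 - <<'E'
import cv2,numpy as np
t=cv2.imread("pics/t2.png");s=cv2.imread("pics/s2.png")
def tile(im,c,r,w,h,k):
    p=cv2.resize(im[r:r+h,c:c+w],None,fx=k,fy=k,interpolation=cv2.INTER_CUBIC)
    for i in range(0,w,5): cv2.line(p,(i*k,0),(i*k,4),(0,0,255)); cv2.putText(p,str(c+i),(i*k,14),0,.3,(0,0,255))
    for i in range(5,h,5): cv2.line(p,(0,i*k),(4,i*k),(0,0,255)); cv2.putText(p,str(r+i),(5,i*k+3),0,.3,(0,0,255))
    return p
cv2.imwrite("pics/c4.png",np.hstack([tile(t,290,185,40,50,10),tile(s,325,220,40,50,10)]))
E
```

```text
(no output)
```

View pics/c4.png

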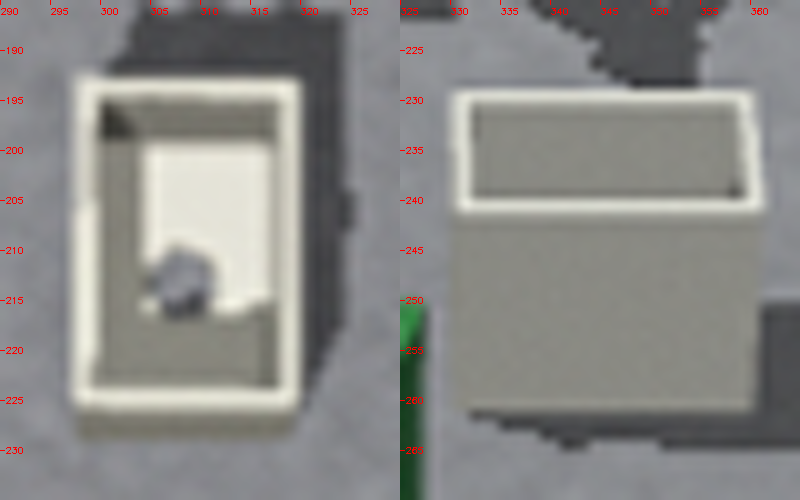

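```bash
cat > m2.py <<'E'
from h import *
def T(pts,k,c,r): return [(i,(x+.5)/k-.5+c,(y+.5)/k-.5+r) for i,x,y in pts]
Hm=np.array([[.03,.02,.05],[.03,-.02,.05],[-.03,-.02,.05],[-.03,.02,.05]])
t=T([(0,75,76),(1,300,78),(2,299,410),(3,75,408)],10,290,185)
s=T([(3,53,88),(0,355,90),(1,364,212),(2,56,212)],10,325,220)
for o in ({"top":t},{"side":s},{"top":t,"side":s}):
    x,r=fit(Hm,o,[.58,-.02,0]);print(np.round(x[:2]*1000,1),np.degrees(x[2]),r.tolist())
psi=np.degrees(x[2]);g=np.array([x[0],x[1],.03])
def q(g,phi,Y,f):
    a=robot.inverse_kinematics(*pose(g,phi,Y,f));return "none" if a is None else np.round(a).astype(int).tolist()
for f in (0,1):
    print("f",f,"pick1",q(g,-20,psi,f),q(g+[0,0,.12],-20,psi,f))
    for Ym in (90,270): print(" mid",Ym,"place70",q([.62,0,.04],70,Ym,f),q([.62,0,.14],70,Ym,f),"pick2 -35,-45",q([.62,0,.03],-35,Ym,f),q([.62,0,.03],-45,Ym,f))
    for Yn in (8,188):
        for phi in (45,50,55,60): print(" nest",Yn,phi,*[q([*NEST,z],phi,Yn,f) for z in (.045,.07,.10)])
E
python3 m2.py
```

```text
[579.3 -19.2] -1.6682673276627424 [[0.3, 0.3], [-0.2, 0.2], [-0.1, -0.3], [0.1, -0.2]]
[579.1 -19.8] -2.3866654206897664 [[0.1, 0.2], [-0.2, 0.2], [0.1, -0.1], [0.0, -0.3]]
[579.2 -19.3] -1.908459516576886 [[0.4, 0.2], [-0.1, 0.3], [-0.1, -0.2], [0.1, -0.2], [0.0, 0.1], [-0.2, -0.0], [0.2, -0.3], [0.1, -0.3]]
f 0 pick1 [-10, 47, 18, 72, -12, 83, 97] [-17, 43, 34, 65, -19, 98, 102]
 mid 90 place70 [11, 67, 32, 73, -77, 111, -120] [11, 58, 32, 74, -75, 114, -127] pick2 -35,-45 [-28, 43, 11, 84, 28, 68, 147] [-33, 49, 14, 82, 32, 73, 142]
 mid 270 place70 [-61, 79, 61, 74, 4, 77, -21] [-62, 72, 65, 75, 8, 80, -16] pick2 -35,-45 [3, 45, 24, 85, -50, 77, 45] [8, 50, 24, 82, -57, 85, 51]
 nest 8 45 [-15, 23, -41, 139, 109, 45, -51] [-23, 16, -31, 138, 104, 37, -47] [-42, 9, -10, 138, 95, 30, -38]
 nest 8 50 [-9, 31, -51, 142, 116, 60, -56] [-17, 21, -41, 141, 112, 50, -56] [-16, 15, -41, 140, 106, 44, -49]
 nest 8 55 [-12, 37, -52, 144, 121, 72, -62] [-12, 30, -51, 144, 117, 66, -60] [-20, 19, -41, 143, 113, 54, -59]
 nest 8 60 [-24, 39, -41, 146, 124, 78, -72] [-15, 38, -52, 146, 121, 79,
[... 617 characters left out ...]
23] [-8, 60, 54, 83, -75, 102, -121]
 nest 8 45 [-78, 20, 32, 141, 123, 23, 107] [-97, 19, 54, 141, 122, 15, 110] [-107, 15, 64, 139, 100, 14, 134]
 nest 8 50 [-64, 21, 11, 143, 124, 37, 104] [-82, 18, 32, 143, 123, 29, 106] [-109, 20, 65, 143, 126, 17, 104]
 nest 8 55 [-48, 26, -10, 145, 124, 53, 102] [-67, 21, 11, 145, 124, 43, 102] [-94, 18, 43, 145, 124, 32, 102]
 nest 8 60 [-33, 35, -31, 146, 125, 72, 103] [-42, 27, -20, 146, 122, 63, 103] [-70, 20, 11, 147, 122, 49, 101]
 nest 188 45 [-30, 61, 16, 53, -21, 112, 82] [-30, 60, 17, 53, -22, 114, 82] [-29, 58, 15, 51, -21, 116, 81]
 nest 188 50 [-16, 67, -20, 46, 0, 116, 66] none none
 nest 188 55 none none none
 nest 188 60 none none none
```

```bash
cat > p1.py <<'E'
from h import *
H=np.array([.5792,-.0193,0]);psi=-1.9;RH=R.from_euler("z",psi,degrees=True)
gl=np.array([.004,0,.028])
r1=tool(-20,psi);r2=tool(70,-90)
g1=H+RH.apply(gl);back=lambda r,d:r.apply([0,0,-d])
g2=np.array([.62,0,.036])
seq=[(g1+back(r1,.12),r1),(g1,r1),(g1+[0,0,.12],r1),(g2+[0,0,.10],r2),(g2-[0,0,.008],r2),(g2+back(r2,.10),r2)]
for s in seq: assert robot.inverse_kinematics(*cart(*s)) is not None,s
robot.line_to(robot.current_tool_pos()+np.array([0,0,.15]),velocity=.2)
robot.move_to(*cart(*seq[0]));fingers.gripper_to(.8)
robot.line_to(*cart(*seq[1]),velocity=.12,f_stop=8);st("at")
fingers.gripper_to(.55,force=25);fingers.gripper_to(0,force=25);robot.pause(.2);st("grip")
if not .4<robot.current_finger_gap()<.55: raise SystemExit("bad grip")
robot.line_to(*cart(g1+[0,0,.02],r1),velocity=.1);st("lift2cm")
if not .4<robot.current_finger_gap()<.55: raise SystemExit("lost")
robot.line_to(*cart(*seq[2]),velocity=.15)
robot.move_to(*cart(*seq[3]));st("over")
for c in("side","top"): cv2.imwrite(f"pics/{c}4.png",vision.grab_frame(c)[:,:,::-1])
print(robot.line_to(*cart(*seq[4]),velocity=.05,f_stop=4));st("down")
if not .4<robot.current_finger_gap()<.55: raise SystemExit("lost")
fingers.gripper_to(.8);robot.line_to(*cart(robot.current_tool_pos()+back(r2,.102),r2),velocity=.12);st("off")
E
python3 p1.py; python3 - <<'E'
from h import *
s=vision.grab_frame("side");cv2.imwrite("pics/s5.png",s[:,:,::-1])
t=vision.grab_frame("top");cv2.imwrite("pics/t5.png",t[:,:,::-1])
def tile(im,c,r,w,h,k):
    p=cv2.resize(im[r:r+h,c:c+w],None,fx=k,fy=k,interpolation=cv2.INTER_CUBIC)
    for i in range(0,w,10): cv2.line(p,(i*k,0),(i*k,4),(255,0,0)); cv2.putText(p,str(c+i),(i*k,14),0,.3,(255,0,0))
    for i in range(10,h,10): cv2.line(p,(0,i*k),(4,i*k),(255,0,0)); cv2.putText(p,str(r+i),(5,i*k+3),0,.3,(255,0,0))
    return p
cv2.imwrite("pics/c5.png",np.hstack([tile(t,275,165,66,90,6),tile(s,325,180,66,90,6)])[:,:,::-1])
E
```

```text
at 15.41 [ 0.5834 -0.0196  0.0269] gap 0.8 F [0.7 0.1 0.2]
grip 16.17 [ 0.5829 -0.0195  0.0264] gap 0.463 F [1.1 0.3 1.6]
lift2cm 16.52 [ 0.583  -0.0195  0.0466] gap 0.461 F [ 0.2 -0.1 -1.3]
over 19.07 [ 0.6196 -0.0027  0.135 ] gap 0.457 F [-0.2 -0.2 -0.7]
True
down 21.0 [ 0.62   -0.0019  0.0335] gap 0.458 F [-0.4  0.7  4. ]
off 22.38 [0.6185 0.0912 0.0647] gap 0.801 F [-0.5 -0.3 -0.3]
```

View pics/c5.png

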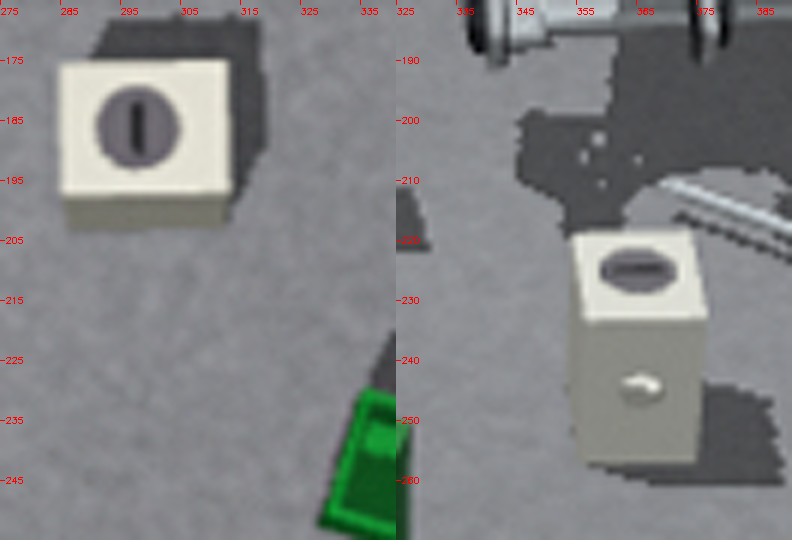

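The housing now stands on its end, disc up at top pixel (297,186), with the closed face and its hole toward the side camera. Next is pick 2, then a hover over the nest.

```bash
cat > p2.py <<'E'
from h import *
def T(pts,k,c,r): return [(i,(x+.5)/k-.5+c,(y+.5)/k-.5+r) for i,x,y in pts]
L=np.array([[.02,.025,.06],[.02,-.025,.06],[-.02,-.025,.06],[-.02,.025,.06]])
t=T([(0,60,62),(1,228,60),(2,231,192),(3,62,195)],6,275,165)
s=T([(3,176,231),(0,298,230),(1,311,317),(2,187,321)],6,325,180)
for o in ({"top":t},{"side":s},{"top":t,"side":s}):
    x,r=fit(L,o,[.62,0,0]);print(np.round(x[:2]*1000,1),np.degrees(x[2]),np.abs(r).max())
a=np.degrees(x[2]);g1=np.array([*x[:2],0])+R.from_euler("z",a,degrees=True).apply([0,-.009,.030])
r1=tool(-48,-90+a);r2=tool(42,NY+180)
back=lambda r,d:r.apply([0,0,-d])
g2=np.array([*NEST,.044+.055])
seq=[(g1+back(r1,.13),r1),(g1,r1),(g1+[0,0,.15],r1),(g2,r2),(g2-[0,0,.055],r2)]
for q in seq: assert robot.inverse_kinematics(*cart(*q)) is not None,q
robot.line_to(robot.current_tool_pos()+np.array([0,0.02,.15]),velocity=.2)
robot.move_to(*cart(*seq[0]))
robot.line_to(*cart(*seq[1]),velocity=.12,f_stop=6);st("at")
fingers.gripper_to(.55,force=25);fingers.gripper_to(0,force=30);robot.pause(.2);st("grip")
if not .4<robot.current_finger_gap()<.55: raise SystemExit("bad grip")
robot.line_to(*cart(*seq[2]),velocity=.15);st("lift")
robot.move_to(*cart(*seq[3]));robot.pause(.3);st("over")
print("want",cart(*seq[3])[0])
s=vision.grab_frame("side");cv2.imwrite("pics/s6.png",s[:,:,::-1])
t=vision.grab_frame("top");cv2.imwrite("pics/t6.png",t[:,:,::-1])
def tile(im,c,r,w,h,k):
    p=cv2.resize(im[r:r+h,c:c+w],None,fx=k,fy=k,interpolation=cv2.INTER_CUBIC)
    for i in range(0,w,10): cv2.line(p,(i*k,0),(i*k,4),(255,0,0)); cv2.putText(p,str(c+i),(i*k,14),0,.3,(255,0,0))
    for i in range(10,h,10): cv2.line(p,(0,i*k),(4,i*k),(255,0,0)); cv2.putText(p,str(r+i),(5,i*k+3),0,.3,(255,0,0))
    return p
cv2.imwrite("pics/c6.png",np.hstack([tile(t,115,225,80,100,5),tile(s,250,120,80,100,5)])[:,:,::-1])
E
python3 p2.py
```

```text
[619.9  -3. ] -0.31864031893618294 0.2
[619.5  -3.4] -1.1377388648853703 0.4
[619.7  -3.1] -0.6307636057244962 0.4
at 25.94 [ 0.62   -0.012   0.0291] gap 0.801 F [-0.  -0.3 -0.3]
grip 26.7 [ 0.6198 -0.0108  0.0289] gap 0.458 F [ 0.6 -1.6  2. ]
lift 27.85 [ 0.6192 -0.0104  0.1774] gap 0.453 F [ 0.6  0.1 -0.4]
over 30.21 [0.4706 0.2598 0.0976] gap 0.455 F [-0.1  0.  -0.9]
want [0.47037476 0.26021375 0.09751371]
```

View pics/c6.png

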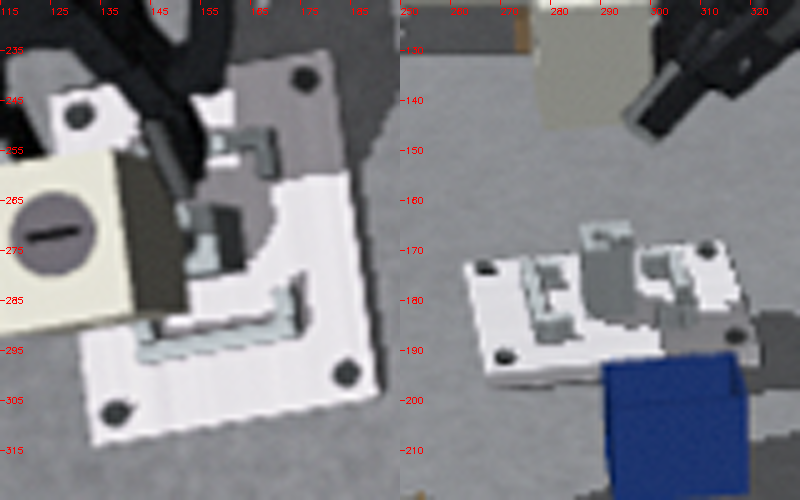

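The housing seems to have pivoted in the grip: the disc end is up at top pixel (126,271). I'll look at the upper part of the side view before acting.

```bash
python3 - <<'E'
from h import *
s=cv2.imread("pics/s6.png");t=cv2.imread("pics/t6.png")
k=lambda p:cv2.resize(p,(400,400),interpolation=cv2.INTER_CUBIC)
cv2.imwrite("pics/c7.png",np.hstack([k(t[205:305,85:185]),k(s[60:160,250:350])]))
# expected corners of the housing if rigid in the grip
g=np.array([*NEST,.099]);Rn=R.from_euler("z",NY,degrees=True)
B=np.array([[x,y,z] for x in(-.03,.03) for y in(-.02,.02) for z in(0,-.05)])
W=np.array([*NEST,.115])+Rn.apply(B)
print(np.round(proj(W,"side")).astype(int).tolist());print(np.round(proj(W,"top")).astype(int).tolist())
print(np.round(robot.current_eef_rot(),1),rpy(tool(42,188)), np.round(proj([robot.current_tool_pos()],"side")),np.round(proj([robot.current_tool_pos()],"top")))
E
```

```text
[[279, 146], [279, 165], [277, 138], [277, 157], [305, 144], [305, 163], [302, 136], [302, 155]]
[[153, 288], [162, 288], [128, 292], [139, 292], [149, 251], [158, 253], [124, 255], [134, 257]]
[-180.   42.    8.] [180.  42.   8.] [[290. 148.]] [[142. 272.]]
```

View pics/c7.png

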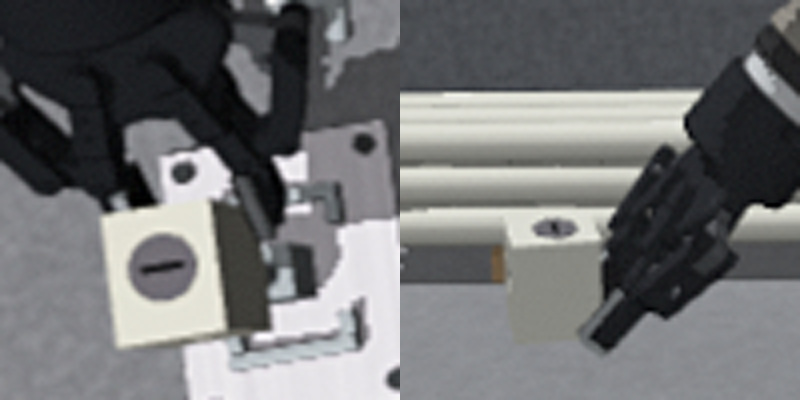

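```bash
python3 - <<'E'
from h import *
o={"top":[125.1,271.3],"side":[288.4,116.6]}
x=least_squares(lambda p:np.concatenate([(proj([p],c)-o[c]).ravel() for c in o]),[.47,.26,.15]);print(x.x,x.fun)
print(robot.current_tool_pos(),robot.current_gripper_force(),robot.current_finger_gap())
E
```

```text
[0.46900821 0.26032207 0.17535568] [ 0.01210559  0.15975363  0.23902536 -0.02417994]
[0.47048603 0.26003397 0.09757708] 32.69294053316116 0.46320372264437104
```

The housing was pushed up and pivoted to the pad roots, probably because the joint move dipped and it struck the pillar. As held, pitching the tool to φ=-48 brings the closed face up. I'll set it open side down on the free bench that way, using Cartesian waypoints, then do an ordinary vertical pick-and-place.

```bash
cat > p3.py <<'E'
from h import *
p=np.array(robot.current_tool_pos());r0=tool(42,188)
rel=r0.inv().apply(np.array([.469,.2603,.1453])-p)
fingers.gripper_to(0,force=40)
def go(c,phi,Y,v=.15,**k):
    r=tool(phi,Y);q=np.array(c)-r.apply(rel);return robot.line_to(q,rpy(r),velocity=v,**k)
try:
    go([.475,.25,.20],15,188,.1);st("a")
    go([.49,.20,.24],-20,188);st("b")
    go([.55,.10,.22],-25,229);st("c")
    go([.62,.0,.18],-40,270);st("d")
    go([.62,.0,.10],-48,270);st("e")
    s=vision.grab_frame("side");cv2.imwrite("pics/s8.png",s[:,:,::-1]);t=vision.grab_frame("top");cv2.imwrite("pics/t8.png",t[:,:,::-1])
    k=lambda p:cv2.resize(p,(400,400),interpolation=cv2.INTER_CUBIC)
    cv2.imwrite("pics/c8.png",np.hstack([k(t[130:250,240:360]),k(s[150:270,300:420])])[:,:,::-1])
except robot.PlanningError as e: print("plan",e)
E
python3 p3.py
```

```text
a 31.34 [0.4972 0.2529 0.1576] gap 0.454 F [ 0.1  0.7 -1.4]
b 32.1 [0.5322 0.206  0.2183] gap 0.45 F [ 0.6  0.3 -1.7]
c 33.5 [0.5797 0.1336 0.2022] gap 0.453 F [ 0.2 -0.1 -0.7]
d 34.9 [0.6203 0.0485 0.1754] gap 0.451 F [ 0.5 -0.2 -0.7]
e 35.54 [0.621  0.0482 0.1026] gap 0.457 F [ 0.3  0.5 -0.9]
```

```bash
cat > p4.py <<'E'
from h import *
r=tool(-48,270)
p=np.array(robot.current_tool_pos())
hit=robot.line_to(p-[0,0,.088],rpy(r),velocity=.04,f_stop=3);st(f"down {hit}")
fingers.gripper_to(.75);st("open")
robot.line_to(np.array(robot.current_tool_pos())+r.apply([0,0,-.13]),velocity=.12);st("off")
for c in("side","top"): cv2.imwrite(f"pics/{c}9.png",vision.grab_frame(c)[:,:,::-1])
t=cv2.imread("pics/top9.png")
m=((t.min(2)>165)*255).astype(np.uint8);m[:150]=0;m[260:]=0;m[:,:255]=0;m[:,350:]=0
for c in cv2.findContours(m,cv2.RETR_EXTERNAL,cv2.CHAIN_APPROX_NONE)[0]:
    if cv2.contourArea(c)>100: print(cv2.contourArea(c),cv2.minAreaRect(c),cv2.boundingRect(c))
x,y,w,h=cv2.boundingRect(m);print(t[y-2:y+h+3:2,x-2:x+w+3:2].min(2))
E
python3 p4.py
```

```text
down True 37.25 [0.6214 0.0487 0.029 ] gap 0.453 F [ 0.7 -0.9  4.1]
open 37.62 [0.6202 0.0485 0.0271] gap 0.746 F [-0.1 -1.1 -1. ]
off 38.85 [ 0.6199 -0.047   0.1136] gap 0.747 F [ 0.1 -0.9  1. ]
689.5 ((296.64697265625, 186.32130432128906), (21.90688133239746, 34.09018325805664), 87.79740142822266) (280, 175, 35, 23)
[[146 182 159 ... 147 153  68]
 [161 183  90 ... 160 117  78]
 [190 103 108 ...  19  10  14]
 ...
 [153 158 144 ...  74  50  35]
 [154 158 156 ...  30  30  30]
 [153 152 153 ...  18  16  19]]
```

```bash
cat > p5.py <<'E'
from h import *
t=cv2.imread("pics/top9.png")
print("hole",t[184:191,290:304].min(2).tolist()[3], np.argwhere(t[178:196,284:310].min(2)<130).mean(0)+[178,284])
rc=((296.647,186.321),(22.9,35.1),87.797);bp=cv2.boxPoints(rc);bp=bp[np.argsort(np.arctan2(bp[:,1]-186.3,bp[:,0]-296.6))] # TL,TR,BR,BL
L=np.array([[.02,.03,.05],[.02,-.03,.05],[-.02,-.03,.05],[-.02,.03,.05]])
x,r=fit(L,{"top":[(i,*b) for i,b in enumerate(bp)]},[.62,0,0]);a=np.degrees(x[2]);print(np.round(x[:2]*1000,1),a,r.tolist())
for Y in(-90+a,90+a):
  for f in(0,1):
    o=[robot.inverse_kinematics(*pose([*x[:2],.032],0,Y,f))]+[robot.inverse_kinematics(*pose([*NEST,.042],0,n,f)) for n in(NY,NY+180)]
    print(Y,f,[None if q is None else np.round(q).astype(int).tolist() for q in o])
print(np.round(robot.current_joint_positions()))
E
python3 p5.py
```

```text
hole [233, 231, 230, 230, 231, 233, 232, 233, 233, 232, 222, 220, 229, 229] [183.58787879 296.04848485]
[621.2   0.8] 0.9429787883748326 [[1.1, 0.6], [-1.1, 0.8], [-1.0, -0.6], [1.0, -0.7]]
-89.05702121162517 0 [[-31, 42, 46, 89, -33, 63, 24], [-50, 27, 26, 102, -14, 54, 80], [-65, 32, 47, 103, -28, 57, -88]]
-89.05702121162517 1 [[-38, 49, 61, 90, -45, 69, -148], [-65, 32, 47, 103, -28, 57, -88], [-50, 27, 26, 102, -14, 54, 80]]
90.94297878837483 0 [[-38, 49, 61, 90, -45, 69, -148], [-50, 27, 26, 102, -14, 54, 80], [-65, 32, 47, 103, -28, 57, -88]]
90.94297878837483 1 [[-31, 42, 46, 89, -33, 63, 24], [-65, 32, 47, 103, -28, 57, -88], [-50, 27, 26, 102, -14, 54, 80]]
[ 10.  49.  29.  74. -58.  98.  48.]
```

```bash
python3 - <<'E'
from h import *
t=cv2.imread("pics/top9.png");s=cv2.imread("pics/side9.png")
k=lambda p:cv2.resize(p,(400,400),interpolation=cv2.INTER_CUBIC)
cv2.imwrite("pics/c10.png",np.hstack([k(t[160:210,272:322]),k(s[200:260,325:385])]))
E
```

```text
(no output)
```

View pics/c10.png

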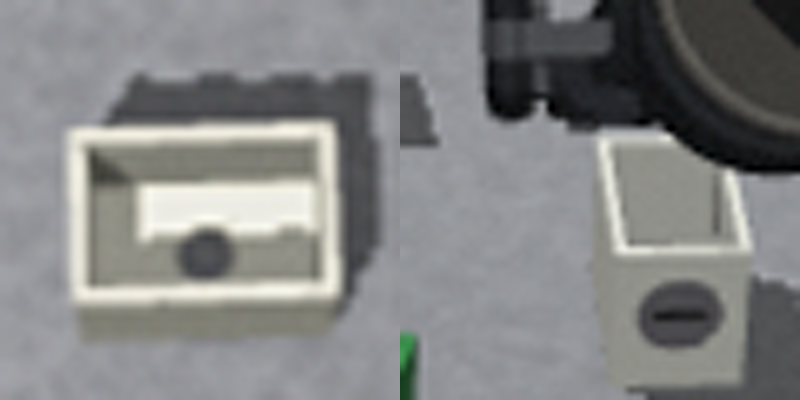

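The last view shows the housing back upright with its open side up, rim near top pixel (297,186). Nothing else has moved, and 33 s remain. I'll redo both quarter turns faster, using only straight Cartesian segments, and regrip by pitching the open fingers around the standing housing.

```bash
cat >> h.py <<'E'
def lt(g,phi,Y,T,f_stop=None):
    r=tool(phi,Y);p=np.array(g)+r.apply([0,0,.002]);d=np.linalg.norm(p-np.array(robot.current_tool_pos()))
    return robot.line_to(p,rpy(r),velocity=max(d/T,.005),f_stop=f_stop)
def held():
    if not .4<robot.current_finger_gap()<.55: st("LOST");raise SystemExit
E
cat > p6.py <<'E'
from h import *
def T(pts,k,c,r): return [(i,(x+.5)/k-.5+c,(y+.5)/k-.5+r) for i,x,y in pts]
L=np.array([[.02,.03,.05],[.02,-.03,.05],[-.02,-.03,.05],[-.02,.03,.05]])
x,r=fit(L,{"top":T([(0,68,128),(1,335,122),(2,340,292),(3,75,303)],8,272,160)},[.62,0,0]);a=np.degrees(x[2]);print(np.round(x[:2]*1000,1),a,np.abs(r).max())
Y=-90+a
h=np.array([np.cos(np.radians(Y)),np.sin(np.radians(Y)),0])
g1=np.array([*x[:2],.028])+.004*h
b=tool(-25,Y).apply([0,0,-.085])
g2=np.array([.62,0,.036]);s2=np.array([.62,0,0])+h*.012+[0,0,.030]
for p in [(g1,-25,Y),(g2,65,-90),(s2,-48,-90)]: assert robot.inverse_kinematics(*pose(*p)) is not None,p
lt(g1+b,-25,Y,.7);lt(g1,-25,Y,.6,8);st("at")
fingers.gripper_to(0,force=30);robot.pause(.1);st("grip");held()
lt(g1+[0,0,.05],-25,Y,.5);held()
lt(g2+[0,0,.045],65,-90,1.3);st("turned");held()
hit=lt(g2-[0,0,.006],65,-90,.9,4);st(f"down {hit}");held()
fingers.gripper_to(.75);st("open")
lt(np.array([.62,-.012,.032]),-48,-90,1.7);st("repitched")
E
python3 p6.py
```

```text
[ 6.218e+02 -1.000e-01] 0.6576244513896554 0.2
at 40.61 [ 0.6224 -0.0044  0.0266] gap 0.75 F [ 0.  -0.5 -0. ]
grip 41.04 [ 0.6227 -0.0046  0.0275] gap 0.455 F [-1.9 -3.   6.6]
turned 43.42 [ 0.6202 -0.0025  0.0814] gap 0.456 F [-0.2 -0.4 -1.2]
down True 44.16 [ 0.6195 -0.0019  0.0347] gap 0.453 F [-0.   1.   3.2]
open 44.52 [ 0.6186 -0.0016  0.0327] gap 0.752 F [ 0.2 -0.7  0.2]
repitched 46.65 [ 0.6204 -0.0093  0.0316] gap 0.747 F [ 0.9 -0.1  0.3]
```

```bash
cat > p7.py <<'E'
from h import *
fingers.gripper_to(0,force=40);robot.pause(.1);st("grip");held()
g=np.array(robot.current_tool_pos())-tool(-48,-90).apply([0,0,.002])
off=g[2]-.030;zh=g[1]+.0284;print("off,zh",off,zh)
h=np.array([np.cos(np.radians(188)),np.sin(np.radians(188)),0])
gn=np.array([*NEST,.060-zh])-off*h
lt(g+[0,0,.13],-40,-90,.8);held()
lt([.56,.13,.19],-10,-131,1.3);st("w1");held()
lt(gn+[.02,-.005,.10],20,-172,1.3);st("w2");held()
lt(gn+[0,0,.052],42,-172,.9);st("hover");held()
hit=lt(gn-[0,0,.004],42,-172,1.1,8);st(f"down {hit}")
print("dz",np.array(robot.current_tool_pos())-(gn+tool(42,-172).apply([0,0,.002])))
for c in("side","top"): cv2.imwrite(f"pics/{c}11.png",vision.grab_frame(c)[:,:,::-1])
E
python3 p7.py
```

```text
grip 47.08 [ 0.6202 -0.0099  0.0315] gap 0.451 F [-0.  -0.4  2.2]
off,zh 0.002839520322969094 0.01700066724711719
w1 49.51 [0.56   0.1291 0.1877] gap 0.452 F [ 0.3 -1.  -1.2]
w2 50.95 [0.4943 0.2549 0.1416] gap 0.458 F [ 0.2 -0.  -0.6]
hover 51.99 [0.4735 0.2606 0.0943] gap 0.45 F [-0.5  0.2 -1.6]
down True 52.93 [0.4727 0.2605 0.0411] gap 0.453 F [0.9 0.3 4.4]
dz [-0.00045847 -0.00011001 -0.00045078]
```

The housing is home: contact came within 0.5 mm of the nominal height. Next: release, retreat, then pick and insert the pin.

```bash
cat > p8.py <<'E'
from h import *
t=cv2.imread("pics/top0.png");m=(t.min(2)>140).astype(np.uint8);m[:226]=0;m[252:]=0;m[:,428:]*=1;m[:,:428]=0;m[:,456:]=0
M=cv2.moments(m,True);uv=np.array([M["m10"],M["m01"]])/M["m00"]
px=least_squares(lambda p:(proj([[p[0],p[1],.063]],"top")-uv).ravel(),[.5,-.25]).x;print("pin",uv,M["m00"],px)
Yn,Yp=188,133
P=lambda xy,z,Y:(np.array([*xy,z]),rpy(tool(0,Y)))
for a in [P(px,.060,Yp),P(px,.16,Yp),P(NEST,.08,Yn),P(NEST,.16,Yn)]: assert robot.inverse_kinematics(*a) is not None,a
fingers.gripper_to(.75)
p=np.array(robot.current_tool_pos());robot.line_to(p+tool(42,188).apply([0,0,-.06]),velocity=.12)
robot.line_to(np.array([.51,.25,.17]),rpy(tool(0,188)),velocity=.12);st("clear")
robot.move_to(*P(px,.15,Yp));fingers.gripper_to(.5);st("over pin")
for c in("side","top"): cv2.imwrite(f"pics/{c}12.png",vision.grab_frame(c)[:,:,::-1])
robot.line_to(*P(px,.060,Yp),velocity=.12,f_stop=8);st("at pin")
fingers.gripper_to(0,force=50);st("grip")
robot.line_to(*P(px,.150,Yp),velocity=.15);st("lift")
E
python3 p8.py
```

```text
pin [442.54216867 238.21686747] 83.0 [ 0.51841023 -0.25727964]
clear 56.1 [0.5101 0.2497 0.1694] gap 0.749 F [-0.2  0.6  0.4]
over pin 58.28 [ 0.5186 -0.2568  0.15  ] gap 0.502 F [ 0.1  0.1 -0.6]
at pin 59.28 [ 0.5191 -0.2577  0.0608] gap 0.497 F [ 0.4 -0.5 -0.3]
grip 59.77 [ 0.5185 -0.2573  0.0602] gap -0.0 F [-0.5  1.4  0.2]
lift 60.52 [ 0.5178 -0.2568  0.1491] gap 0.001 F [-1.2  0.8 -0.6]
```

```bash
python3 - <<'E'
from h import *
for c in("side","top"):
    cv2.imwrite(f"pics/{c}13.png",vision.grab_frame(c)[:,:,::-1])
print([(np.round(d["rect"],1).tolist(),round(d["p"],2)) for d in recognise("pin","side")])
g=cv2.imread("pics/side13.png").min(2);g0=cv2.imread("pics/side0.png").min(2);g12=cv2.imread("pics/side12.png").min(2)
for a in (g0,g12,g): print(a[304:336:2,306:334:2])
print(proj([[.5184,-.2573,.052],[.5184,-.2573,.064],[.5184,-.2573,.04]],"side"),robot.current_time_s())
a=cv2.imread("pics/top13.png").min(2);b=cv2.imread("pics/top0.png").min(2);print(a[226:254:2,428:458:2]);
E
```

```text
[([319.9, 320.9, 13.5, 17.9], 0.76)]
[[137  96  72  40  24  24  14  58 139 134 135 138 133 133]
 [ 17  18  22  21  20  23  25  25 106 132 131 133 135 134]
 [ 22  23  20  24  20  23  23  20  59 140 138 139 141 138]
 [ 23  23  20  17  22  20  23  17  16 114 138 136 138 134]
 [ 20  20   8  10   0 112 163 164 107  43 138 133 138 136]
 [ 23  23  21  14 143 180 175 175 175 147 108 138 142 144]
 [ 21  23  24  22 182 172 173 175 173 174  39 135 134 137]
 [ 23  23  22  28 146 178 177 173 176 142  13 109 139 138]
 [ 25  22  22  21  93 125 146 129 115  77  17  47 141 139]
 [ 25  21  19  27 101  59  79  85  64  64  20  20 101 139]
 [ 23  22  23  21 116 104  99 100 102  87  12  13  32 107]
 [ 20  25  23  20 118 108 107 110 101  88  13  14  11  83]
 [ 14  23  22  21  84 110 106 107 103  70  15   9   7  26]
 [ 12  21  25  22  24  52  77  76  50   5  12   9   8  17]
 [ 15  18  25  23  25  20  17  20  12  15  12   4  20  24]
 [ 12  19  18  23  25  18  23  22  24  24  22  24  23  19]]
[[ 83  60  44  23  18  12  11  35  85  79  79  81 102 113]
 [ 13  13  17  16  17  19  16  17  66  81  82  80  82  78]

[... 2050 characters left out ...]
5   9]
 [ 32  18   5   7  10   6  10  20  14   6  17  21  17  12  39]
 [ 11  10   8   8  10  40  96 108 104  64  13  16  18  12  45]
 [  7   7   9  17  40  87 104 103 101 102  62  16  15  14  13]
 [ 11  12  12  36  40 100 103 104 101 180 113  13  18  16  17]
 [ 13  10  12  39  42  91 105 101 144 194  72  14  15  17  19]
 [  9  10   8  27  53  49 103 106 151 168  17  17  17  18  16]
 [  9  10   9  11  23  47  44  44  48  21  15  18  17  14  24]
 [  9  13  14  12   9  11   7  17  16  13  14  17  47 107 135]
 [ 10  12  12  14  11   9   6  11  17  50  92 124 142 140 135]
 [  7   7   9   9   1   9  34  98 135 144 140 133 134 135 135]
 [  9   6   8  17  84 134 140 136 139 134 135 137 136 141 136]]
```

The pin hasn't moved; the fingers closed without touching it. 11 s remain, so this script does everything in one run: feel for the rack top, grip, carry, insert (with a small search if blocked) and release.

```bash
cat > p9.py <<'E'
from h import *
now=robot.current_time_s
px=np.array([.5184,-.2573]);Yn,Yp=188,133
P=lambda xy,z,Y:(np.array([*xy,z]),rpy(tool(0,Y)))
fingers.gripper_to(.45)
robot.line_to(*P(px,.064,Yp),velocity=.22)
hit=robot.line_to(*P(px,.044,Yp),velocity=.05,f_stop=5);st(f"touch {hit}")
zc=robot.current_tool_pos()[2]
fingers.gripper_to(0,force=40);st("grip")
if robot.current_finger_gap()<.12: raise SystemExit("missed")
zg=robot.current_tool_pos()[2]
robot.line_to(*P(px,zg+.085,Yp),velocity=.22);st("lift")
if robot.current_finger_gap()<.12: raise SystemExit("lost")
robot.move_to(*P(NEST,zg+.072,Yn));st("over")
home=zg+.020
robot.line_to(*P(NEST,home-.002,Yn),velocity=.08,f_stop=8);st("down")
for dx,dy in [(.0013,0),(-.0013,0),(0,.0013),(0,-.0013)]:
    z=robot.current_tool_pos()[2]
    if z<home+.004 or now()>68.5: break
    q=NEST+[dx,dy];robot.line_to(*P(q,z+.001,Yn),velocity=.03)
    robot.line_to(*P(q,home-.002,Yn),velocity=.08,f_stop=8);st("try")
z=robot.current_tool_pos()[2];print("above home",z-home)
if z<home+.004:
    fingers.gripper_to(.5);p=np.array(robot.current_tool_pos());robot.line_to(p+[0,0,.05],velocity=.2);st("done")
E
python3 p9.py
```

```text
touch False 62.21 [ 0.5183 -0.2572  0.0438] gap 0.445 F [0.3 0.1 0.3]
grip 62.67 [ 0.5193 -0.2587  0.0457] gap -0.001 F [-1.2 -0.2  6.5]missed
```

```bash
python3 - <<'E'
from h import *
I={}
for c in("side","top"):
    I[c]=vision.grab_frame(c);cv2.imwrite(f"pics/{c}14.png",I[c][:,:,::-1])
p=np.array(robot.current_tool_pos());print(p,robot.current_eef_rot(),robot.tip_reach,robot.current_time_s())
for c,(c0,r0) in {"side":(285,270),"top":(405,200)}.items():
    print(c,"tcp",proj([p],c).round(),"tip",proj([p-[0,0,.017]],c).round(),"head",proj([[.5184,-.2573,.064]],c).round())
    a=I[c].min(2)[r0:r0+80:2,c0:c0+80:1]
    for i,row in enumerate(a): print(r0+2*i,"".join(" .:-=+*#%@"[min(9,int(v)//20)] for v in row))
E
```

```text
[ 0.51930462 -0.25863722  0.0456771 ] [-179.97125042   -0.184807    -47.02484486] 0.017 62.775
side tcp [[320. 324.]] tip [[319. 331.]] head [[319. 315.]]
270 ###########+..................................................:+################
272 ##########*-..:--=...........................................:*#################
274 ##########*:..:---:.........................................:+##################
276 ###########*.:-==:................................:--..... :*###################
278 ###########*+++++.................................:-:.....:*####################
280 ##########*+++++=.................. ...............:.... :*#####################
282 #########++++++=::......................................:+######################
284 ##++=+#*++++++-::::....................................:*#######################
286 *-::::=+++++=::::::...................................:*########################
288 .:::=**+*+==::::::-+#*-..............................:*#########################
290  ..:==*#*=-:::::-::=##+ ........................  . -###########################
292 **-:-=
[... 5213 characters left out ...]
#*########*+-......:
264 -----====--=-----------+**########*##########**####*****##########*#######*+-:=*
266 ---=====--=====-------+###########*########**#####**###############**#########**
268 -===--------==-------+#####*#######****####*****##**#########################*#+
270 =-=--------==-===--=+###############*##########*##**######**##############*###*-
272 ---==-==---------=+###############*############*#*#######*#****#####*#########=.
274 --=======--====---+#######################*############**####################*-.
276 ------========---+#####################**#####################*###**########*=..
278 -===--===-------+############**#########################**#########***#***##+:..
```

The side image shows the pads' tips standing on the head top at rows 318–320, so the tips are about 35 mm farther back than the stated reach. I need to go lower and feel for the rack top.

```bash
python3 - <<'E'
s=open('p9.py').read()
a=s.index("fingers.gripper_to(.45)");b=s.index("zc=robot")
s=s[:a]+'''fingers.gripper_to(.42)
hit=robot.line_to(*P(px,.013,Yp),velocity=.08,f_stop=5);st(f"touch {hit}")
z=robot.current_tool_pos()[2];robot.line_to(*P(px,z+.003,Yp),velocity=.04)
'''+s[b:]
s=s.replace("velocity=.22);st(\"lift\")","velocity=.25);st(\"lift\")").replace("velocity=.08,f_stop=8);st(\"down\")","velocity=.09,f_stop=8);st(\"down\")")
open('p9.py','w').write(s)
E
python3 p9.py
```

```text
touch True 63.56 [ 0.5193 -0.2579  0.0206] gap 0.417 F [-0.8  0.9  7. ]
grip 64.09 [ 0.5181 -0.2571  0.0232] gap 0.216 F [-1.1  0.8 -1.3]
lift 64.58 [ 0.5187 -0.2575  0.109 ] gap 0.216 F [-0.5  0.2 -0.6]
over 66.47 [0.4729 0.2584 0.0952] gap 0.218 F [ 0.6 -0.4 -0.4]
down 67.04 [0.4708 0.2595 0.043 ] gap 0.216 F [-0.8  0.4  4.9]
above home -0.00022027995423289787
done 67.8 [0.4702 0.2595 0.0927] gap 0.502 F [ 0.1 -0.5 -0.5]
```

```bash
python3 -c "
from station import workorder
print(workorder.close_job())"
```

```text
the job is handed in; nothing more can be done
None
```

The housing is nested open side down and the pin went in to within 0.2 mm of its nominal home height. I released it and handed the job in at about 68 s. I judged the final state by contact heights, not by a last picture. Before that, the housing slipped in two earlier grips, but I saw nothing else on the bench move.

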